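# Shut and latch the sign-maker's carry case

### The job

Shut the overfull plywood case that stands ajar on the table and fasten its latch: get the wire loop caught over the hook on the lid, against the push of the blanks packed inside, then swing the lever over and down until it snaps home and lies flat with the lid pulled tight. Feel your way without forcing anything, and leave the mug, the glue bottle and the saw where they are.

Things in the scene. Friction and masses are not known exactly. Their poses are not given: they have to be found in the camera images.
- case: Fixed heavy plywood case, 320 mm wide (y), standing on its hinged long edge; flat top at z = 174 mm. Origin on the table under the middle of the seam between its halves; x points from the lid half (x -60 to 0 mm when shut) to the body half (0 to 125 mm), z up. At yaw 0 the lid half faces the robot. The draw latch is on top at y = 0: lever on the body half, hook on the lid half.
- case_lid (a joint): Opening of the lid half, rad: 0 shut (hard stop), 0.24 widest. Its top tips to the case's -x about a hinge along y at x 0, z 14 mm. Flat outer face 320 x 160 mm. It moves at 4 to 6 N near the top and stays where left, except that springy packed blanks meet it at an unreported angle, 0 to 0.12 rad; from there it takes up to 15 N to shut and springs back out when let go unless caught.
- lid_top (a point): Middle of the lid half's outer top edge (case x = -60, y = 0, z = 174 mm when shut); axes turn with the lid.
- hook (a point): Outer end of the lip of the steel hook on the lid's top, 24 mm wide; moves with the lid (case x -38.5, z 184.5 mm when shut, axes then as the case's). The lip points to -x, is 3 mm thick and 9 mm clear of the lid; the post under it stands 7 mm to +x. The loop's bar drops past the lip's end and is drawn in under it against the post.
- lever_pivot (a point): Fixed pivot of the lever: case x 20, y 0, z 188 mm, axis along y. Axes as the case's.
- lever (a joint): Lever angle, rad: 0 closed, flat towards the case's +x (hard stop); pi/2 upright; 1.70 fully open, leaning over the lid (hard stop). Stays where left; 0.2 to 0.4 N m turn it. With the loop hooked, closing draws in the lid, and the last 0.8 rad stretch the loop's spring: 0.6 to 0.8 N m (10 to 12 N at 65 mm from the pivot); past dead centre near 0.25 it gives way, snaps to 0 and holds.
- lever_tip (a point): Middle of the lever's free end, 85 mm from the pivot. The lever is a steel plate 34 mm wide and 4 mm thick whose middle passes 4 mm from the pivot's axis (top face at z 194 mm when closed, clear of the case's top by 16 mm).
- loop (a joint): Wire loop's angle relative to the lever, rad: 3.0 folded against the lever, about 0 latched. Jointed to the lever 22 mm from the pivot, it swings freely and falls by its weight: it leans on the lever while tipped back over the body half and drops forward over the lid when the lever is brought fully open.
- loop_mid (a point): Middle of the loop's crossbar: 6 mm wire along y, 53 mm wide, 73 mm from the loop's joint; a leg either side of the lever. Lever fully open: if the lid is within 3 mm of shut at its top it just falls past the hook's end; further out, up to 20 mm, it lands on the hook, and pressing the lid home then lets it drop and catch. Caught: 4 to 7 mm below the hook point, 4 mm to +x.
- mug: White mug, 82 mm wide, 95 mm high, origin under its middle. Bystander.
- glue: White glue bottle, 62 mm wide, 170 mm high, origin under its middle. Bystander.
- saw: Handsaw lying flat, about 410 mm long and 95 mm wide, origin under it between handle and blade, blade to its +x. Bystander.

How it is judged:
By the outcome, as a careful person would: the job done as asked, in the order asked, and still so for the second after the job is handed in, with the robot touching nothing.
It also fails if it takes over 58 s, if anything falls off the work surface, if the arm or the gripper's body presses on something with over 40 N, if the wrist force passes 120 N, or if a joint passes its speed limit or range.

### The arm

A 6-joint arm with a two-finger parallel gripper is mounted at the origin on the work surface. World frame = base frame: x ahead of the robot, y to its left, z up, the work surface at z = 0. Lengths are in m, angles in rad, forces in N, time in s.
With the tool pointing down it reaches from about 0.3 to 1 m from the base axis. Payload 5.1 kg.
Tool frame: the origin (TCP) lies between the finger pads; the fingertips stand 17 mm ahead of it and the grasp point (between the pads) lies 2 mm behind it (arm.tip_reach is the distance from the TCP to the fingertips, in m); z points along the fingers, y is the line along which they close (so a half turn about z gives the same grasp; the last joint's range is limited). The gripper opens to 95 mm and grips with 3 to 60 N. Pads are 20 mm wide; open, the fingers measure 119 mm over their backs; the gripper's body (75 mm by 180 mm) begins 59 mm behind the grasp point.
Start: joints at [1.251, 0.124, 1.65, -0, 1.367, -0.083], TCP at [0.153, 0.632, 0.232] pointing down, gripper open.
Joint ranges: [-2.61, 2.61], [-1.02, 2.33], [0.03, 2.71], [-1.35, 4.49], [0.32, 2.68], [-2.91, 2.91]. Speed limits (rad/s): [2.57, 2.57, 3.14, 3.14, 3.14, 3.14].

### API

Orientations are given as a rotation vector (axis times angle).
In Python, from bench import arm gives the robot as it stands.
- The arm moves only by the shell command python3 -m creep 'ROWS'. ROWS is JSON, a list of rows, each a list of 5 numbers: the opening, from 0 (shut) to 1 (fully open), then the shift along the world's x, y, z as a fraction of full scale, then the turn about the world's z as a fraction of full scale. A call has 1 to 10 rows; each row is the pose to reach, as a shift and turn from the pose commanded when the call began, turning the shorter way round; what a row does not reach only later rows make up. Full scale, the value 1, is 300 mm for a shift and 180 degrees for a turn. A row lasts 1/8 s, in which the tool goes at most 62.5 mm and 10.7 degrees, less where a joint would pass 70% of its speed; a pose out of reach is approached as far as the arm can. A call with a number of a shift or a turn outside -1 to 1 is refused whole. A call with a gripper value outside its range is refused whole. The fingers move at their own pace and stop on an object; the grip force is fixed at half the most. Time passes only in rows, so rows that repeat a pose let the fingers close. It gives the time, the measured TCP pose, the force, the opening and the grip force at its end, in the units of the state.
- arm.get_state(): the state, without advancing time (a new reading comes with each control period).
- arm.get_image(name): name is "scene" or "side" or "wrist"; returns the picture (384x512x3 uint8, red, green, blue); there is no depth.
- arm.get_calibration(name): a dict with "mtx" (3x3 intrinsics, pixels), "R" (3x3) and "t" (3): a world point X has camera coordinates R X + t; the wrist camera has in their place "hand_eye" (4x4, takes a point from camera to tool coordinates, whose origin is the TCP and whose axes are the flange's). Camera axes: x right, y down, z forward; pixel columns grow to the right and rows downward; lengths in m; the calibration is good to about 2 mm. A picture is of the moment at which its call begins: read the wrist's pose just before it. get_calibration takes no time and is no camera call.
- arm.job_done(): hands the job in; it is judged then, once.
The state is a dict: "clock": time; "joints": joint angles; "qvel": joint speeds; "tau": joint torques, N m; "eef_pos": TCP position; "tool_rot": TCP orientation; "wrist_force": force on the tool from outside, world axes, zero at the start; "wrist_torque": the same for the moment, N m; "width": finger opening in m; "finger_force": force on a finger pad.
Only numpy, scipy, OpenCV 4.12 (cv2) and the standard library are available. Lean on these libraries where they do the work, as an engineer would, in place of code of your own. Each camera call takes 0.05 s, during which the arm holds its last target. There are 200 camera calls.

## Working session

There is one attempt and no reset: what is moved stays moved. The work goes in short steps, Python scripts to look and compute and a shell command to move; the robot and the scene stay as the last step left them, time stands still between calls to the robot, and variables do not carry over. Pictures are saved under pics/ and viewed, at most 10 in all, crops included, and the job is handed in when it is done.

```bash
mkdir -p pics
python3 - <<'E'
from bench import arm
import cv2,numpy as np
s=arm.get_state();print({k:np.round(v,3).tolist() for k,v in s.items()})
for n in("scene","side"):
    cv2.imwrite(f"pics/{n}0.png",cv2.cvtColor(arm.get_image(n),cv2.COLOR_RGB2BGR))
    c=arm.get_calibration(n);print(n,np.round(c["mtx"],1).tolist(),(-np.array(c["R"]).T@np.array(c["t"])).round(3),np.array(c["R"])[2].round(2))
E
```

```text
{'clock': 0.0, 'joints': [1.251, 0.124, 1.652, -0.0, 1.368, -0.083], 'qvel': [-0.001, 0.0, 0.001, 0.001, -0.0, -0.001], 'tau': [0.001, -41.759, -35.994, 0.078, 0.049, -0.0], 'eef_pos': [0.152, 0.631, 0.23], 'tool_rot': [-0.371, -3.119, 0.003], 'wrist_force': [0.045, 0.476, -0.476], 'wrist_torque': [0.017, 0.049, -0.024], 'finger_force': 0.0, 'width': 0.095}
scene [[358.3, 0.0, 257.2], [0.0, 358.3, 194.1], [0.0, 0.0, 1.0]] [0.979 0.156 1.05 ] [-0.47 -0.17 -0.87]
side [[362.5, 0.0, 258.6], [0.0, 362.5, 194.3], [0.0, 0.0, 1.0]] [ 0.019 -0.649  1.137] [ 0.39  0.49 -0.78]
```

View pics/scene0.png

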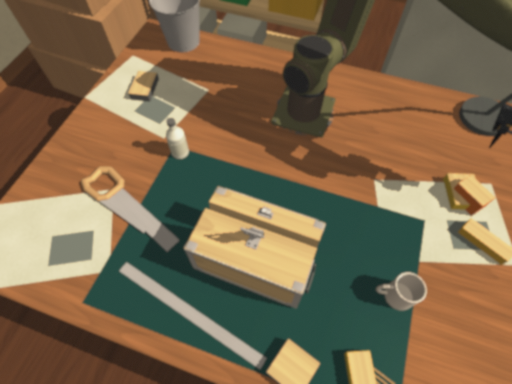

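View pics/side0.png

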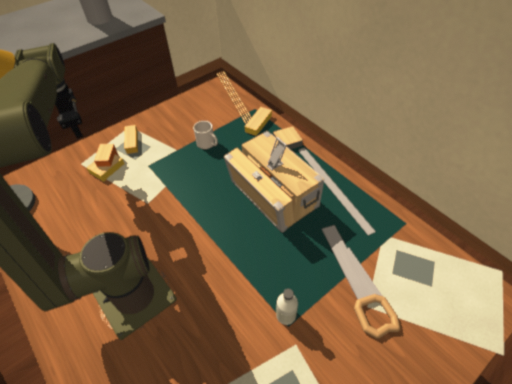

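The scene view shows the case at about (258,243), with the lid half facing the robot, the hook at (265,211) and the lever at (253,235). In the side view the case is at (275,178). I'll enlarge both.

Run:
```python
import cv2,numpy as np
a=cv2.imread("pics/scene0.png")[180:310,180:335];b=cv2.imread("pics/side0.png")[120:235,215:330]
a=cv2.resize(a,None,fx=5,fy=5,interpolation=3)[:600];b=cv2.resize(b,None,fx=5,fy=5,interpolation=3)
cv2.imwrite("pics/c1.png",a);cv2.imwrite("pics/c2.png",b)
```

```text
(no output)
```

View pics/c1.png

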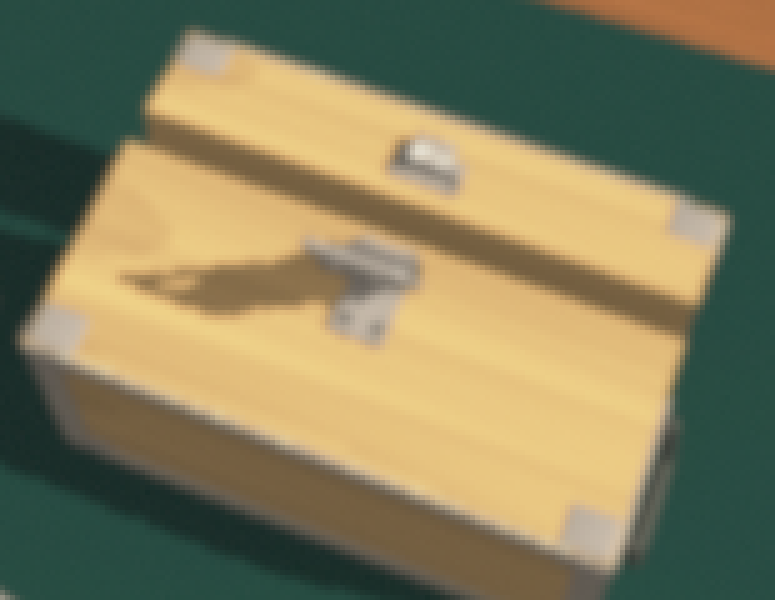

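View pics/c2.png

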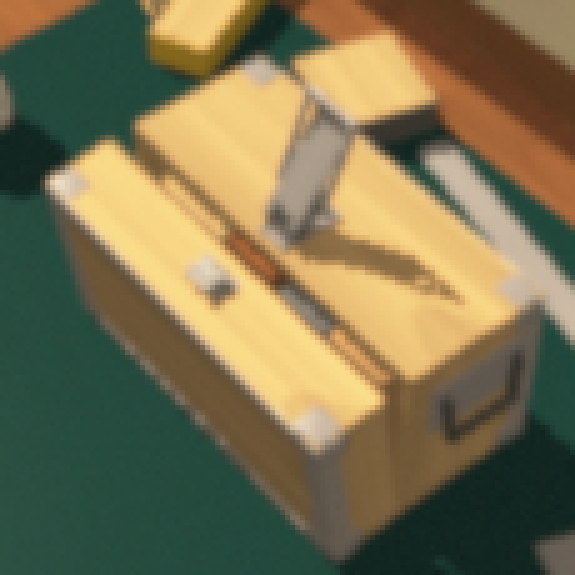

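The crops show the lid ajar by about a lip's width. The hook sits mid-lid, and the lever stands nearly upright with the loop folded back behind it. I'll measure the pose from the corners.

```bash
cat > h.py <<'E'
from bench import arm
import numpy as np
from scipy.optimize import least_squares
def cal(n):
    c=arm.get_calibration(n);return [np.array(c[k]) for k in("mtx","R","t")]
def plane(n,uv,z):
    K,R,t=cal(n);t=t.reshape(3);d=R.T@np.linalg.solve(K,[*uv,1]);o=-R.T@t;return o+d*(z-o[2])/d[2]
def proj(n,X):
    K,R,t=cal(n);p=K@(R@np.array(X)+t.reshape(3));return p[:2]/p[2]
def tri(d):
    return least_squares(lambda X:np.concatenate([proj(n,X)-uv for n,uv in d.items()]),[.5,0,.2]).x
S=lambda u,v:(180+(u+.5)/5-.5,180+(v+.5)/5-.5)
D=lambda u,v:(215+(u+.5)/5-.5,120+(v+.5)/5-.5)
E
python3 - <<'E'
from h import *
for n,uv in dict(sl=S(130,140),bl=S(20,345),br=S(617,572),sr=S(686,337)).items(): print(n,plane("scene",uv,.174).round(4))
for n,uv in dict(sL=D(135,122),sR=D(398,382),bR=D(545,300)).items(): print("side",n,plane("side",uv,.174).round(4))
print("lidout-R(y-)",tri({"scene":S(187,30),"side":D(312,455)}).round(4))
print("lidout+y",tri({"scene":S(733,212),"side":D(45,178)}).round(4))
print("hook",tri({"scene":S(428,150),"side":D(208,272)}).round(4))
print("lever tip corners",tri({"scene":S(308,243),"side":D(355,122)}).round(4),tri({"scene":S(368,240),"side":D(305,88)}).round(4))
print("lever low",tri({"scene":S(417,280),"side":D(278,238)}).round(4))
E
```

```text
sl [ 0.5948 -0.133   0.174 ]
bl [ 0.7241 -0.1383  0.174 ]
br [0.7326 0.1856 0.174 ]
sr [0.6037 0.1858 0.174 ]
side sL [0.6072 0.1867 0.174 ]
side sR [ 0.5864 -0.1293  0.174 ]
side bR [ 0.7149 -0.1424  0.174 ]
lidout-R(y-) [ 0.5101 -0.1333  0.161 ]
lidout+y [0.5223 0.1909 0.1665]
hook [0.5485 0.0254 0.1811]
lever tip corners [0.6608 0.0016 0.274 ] [0.6524 0.0326 0.2862]
lever low [0.6169 0.0393 0.1597]
```

Estimated pose: origin ≈ (0.600, 0.027), yaw ≈ -0.033, lid ≈ 0.15 rad, lever ≈ 1.2 rad. I'll go to the lid side at case y ≈ +60 with the fingers shut.

```bash
python3 -m creep '[[0,0.1,-0.2,0,0.03],[0,0.2,-0.4,0,0.065],[0,0.3,-0.55,0,0.065],[0,0.4,-0.75,0,0.065],[0,0.5,-0.9,0,0.065],[0,0.5,-0.9,0,0.065]]'
python3 - <<'E'
from h import *
print("glue",plane("scene",(180,157),0).round(3),"mug",plane("scene",(405,300),0).round(3),"saw",plane("scene",(130,207),0).round(3))
E
```

```text
clock: 0.85
eef_pos: [0.304, 0.3591, 0.2313]
tool_rot: [0.06, 3.141, -0.001]
wrist_force: [-0.3, -0.2, -0.2]
width: 0.0405
finger_force: 0.0
glue [ 0.361 -0.36   0.   ] mug [0.601 0.474 0.   ] saw [ 0.601 -0.427  0.   ]
```

```bash
python3 -m creep '[[0,0.12,-0.18,0,0],[0,0.24,-0.36,0,0],[0,0.36,-0.54,0,0],[0,0.48,-0.72,0,0],[0,0.48,-0.89,0,0],[0,0.48,-0.89,-0.1,0],[0,0.48,-0.89,-0.23,0],[0,0.48,-0.89,-0.23,0]]'
```

```text
clock: 1.85
eef_pos: [0.444, 0.0952, 0.1591]
tool_rot: [-0.05, -3.133, 0.001]
wrist_force: [0.4, 0.2, 0.3]
width: 0.0007
finger_force: 0.0
```

```bash
python3 -m creep '[[0,0.08,0,0,0],[0,0.16,0,0,0],[0,0.19,0,0,0],[0,0.2,0,0,0],[0,0.21,0,0,0],[0,0.22,0,0,0],[0,0.23,0,0,0],[0,0.24,0,0,0]]'; python3 -m creep '[[0,0.008,0,0,0],[0,0.016,0,0,0],[0,0.016,0,0,0]]'
```

```text
clock: 2.85
eef_pos: [0.5168, 0.0951, 0.1634]
tool_rot: [-0.051, -3.138, -0.0]
wrist_force: [-7.6, -0.5, 5.6]
width: 0.0005
finger_force: 3.4
clock: 3.22
eef_pos: [0.522, 0.0951, 0.1633]
tool_rot: [-0.051, -3.139, -0.0]
wrist_force: [-6.3, -0.3, 4.8]
width: 0.0002
finger_force: 2.6
```

```bash
python3 -m creep '[[0,0.008,0,0,0],[0,0.016,0,0,0],[0,0.016,0,0,0]]'; python3 -m creep '[[0,0.008,0,0,0],[0,0.016,0,0,0],[0,0.016,0,0,0]]'
```

```text
clock: 3.6
eef_pos: [0.5263, 0.0951, 0.1635]
tool_rot: [-0.051, -3.137, 0.0]
wrist_force: [-7.9, 0.1, 6.3]
width: 0.0005
finger_force: 3.9
clock: 3.98
eef_pos: [0.5298, 0.0951, 0.1638]
tool_rot: [-0.05, -3.133, 0.0]
wrist_force: [-14.2, -0.2, 11.8]
width: 0.0004
finger_force: 6.9
```

```bash
python3 -m creep '[[0,0.008,0,0,0],[0,0.016,0,0,0],[0,0.016,0,0,0]]';  python3 - <<'E'
from h import *
import cv2
a=arm.get_image("scene")[160:310,180:335];b=arm.get_image("side")[90:240,205:330]
f=lambda i:cv2.resize(i,None,fx=4,fy=4,interpolation=3)[:,:,::-1]
cv2.imwrite("pics/p5.png",cv2.resize(np.hstack([f(a)[:,:600],f(b)]),None,fx=.72,fy=.72))
E
```

```text
clock: 4.35
eef_pos: [0.5299, 0.0952, 0.1638]
tool_rot: [-0.05, -3.12, 0.002]
wrist_force: [-32.6, -1.1, 22.8]
width: 0.0007
finger_force: 16.4
```

View pics/p5.png

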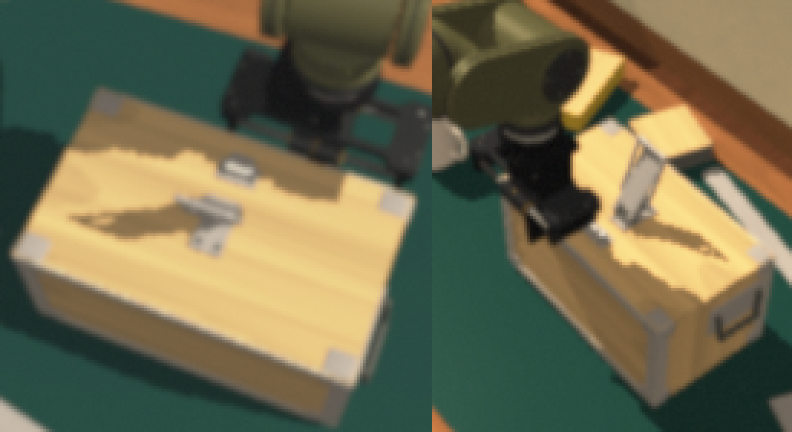

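The lid shuts at TCP x ≈ 0.530 (hard stop, 33 N), and the blanks first push back about 5 mm before that. So when released it springs out by well under 20 mm. Next I retreat, rise, and go over to the far side of the lever.

```bash
python3 -m creep '[[0,-0.1,0,0,0],[0,-0.25,0,0,0],[0,-0.25,0,0.2,0],[0,-0.25,0,0.4,0],[0,-0.25,0,0.55,0],[0,-0.25,0,0.7,0],[0,-0.25,0,0.7,0]]'; python3 -m creep '[[0,0.2,-0.05,0,0],[0,0.4,-0.1,0,0],[0,0.6,-0.2,0,0],[0,0.8,-0.23,0,0],[0,0.85,-0.23,0,0],[0,0.85,-0.23,-0.15,0],[0,0.85,-0.23,-0.3,0],[0,0.85,-0.23,-0.38,0],[0,0.85,-0.23,-0.38,0]]'
```

```text
clock: 5.32
eef_pos: [0.4636, 0.095, 0.3778]
tool_rot: [0.051, 3.132, 0.001]
wrist_force: [0.4, -0.7, -0.0]
width: 0.0005
finger_force: 0.0
clock: 6.45
eef_pos: [0.7155, 0.026, 0.2538]
tool_rot: [-0.051, -3.133, -0.0]
wrist_force: [-0.5, -1.1, -0.5]
width: 0.0007
finger_force: 0.0
```

```bash
python3 -m creep '[[0,-0.05,0,0,0],[0,-0.1,0,0,0],[0,-0.13,0,0,0],[0,-0.16,0,0,0],[0,-0.18,0,0,0],[0,-0.2,0,0,0],[0,-0.22,0,0,0],[0,-0.23,0,0,0],[0,-0.24,0,0,0],[0,-0.25,0,0,0]]';python3 -m creep '[[0,-0.015,0,0,0],[0,-0.03,0,0,0],[0,-0.03,0,0,0]]'
```

```text
clock: 7.7
eef_pos: [0.6422, 0.0259, 0.2581]
tool_rot: [-0.051, -3.14, -0.0]
wrist_force: [3.2, 0.2, 0.9]
width: 0.0005
finger_force: 1.4
clock: 8.07
eef_pos: [0.6328, 0.0259, 0.2581]
tool_rot: [-0.051, -3.139, 0.0]
wrist_force: [0.9, -0.1, 1.2]
width: 0.0005
finger_force: 0.3
```

```bash
python3 -m creep '[[0,-0.01,0,0,0],[0,-0.02,0,0,0],[0,-0.03,0,0,0],[0,-0.03,0,0,0]]';python3 -m creep '[[0,-0.008,0,0,0],[0,-0.016,0,0,0],[0,-0.016,0,0,0]]'
```

```text
clock: 8.57
eef_pos: [0.6241, 0.0258, 0.2581]
tool_rot: [-0.051, -3.14, 0.0]
wrist_force: [0.3, -0.1, -0.9]
width: 0.0003
finger_force: 0.6
clock: 8.95
eef_pos: [0.6213, 0.0257, 0.2585]
tool_rot: [0.051, 3.137, -0.0]
wrist_force: [8.5, -0.2, -4.1]
width: 0.0005
finger_force: 4.0
```

The lever has reached its open stop: the force jumped to 8.5 N and the advance stalled. I'll back off, rise, and look.

```bash
python3 -m creep '[[0,0.1,0,0,0],[0,0.2,0,0,0],[0,0.2,0,0.2,0],[0,0.2,0,0.4,0],[0,0.1,0.2,0.4,0],[0,-0.1,0.35,0.4,0],[0,-0.3,0.4,0.4,0],[0,-0.5,0.4,0.4,0],[0,-0.6,0.4,0.4,0],[0,-0.6,0.4,0.4,0]]';  python3 - <<'E'
from h import *
import cv2
i1=arm.get_image("scene");i2=arm.get_image("side")
a=i1[180:310,180:335];b=i2[110:235,205:330]
f=lambda i:cv2.resize(i,None,fx=4,fy=4,interpolation=3)[:,:,::-1]
a=f(a)[:500];cv2.imwrite("pics/p6.png",cv2.resize(np.hstack([a,f(b)]),None,fx=.7,fy=.7))
E
```

```text
clock: 10.2
eef_pos: [0.4375, 0.1458, 0.3798]
tool_rot: [0.049, 3.14, -0.0]
wrist_force: [0.5, 0.8, 0.2]
width: 0.0005
finger_force: 0.0
```

View pics/p6.png

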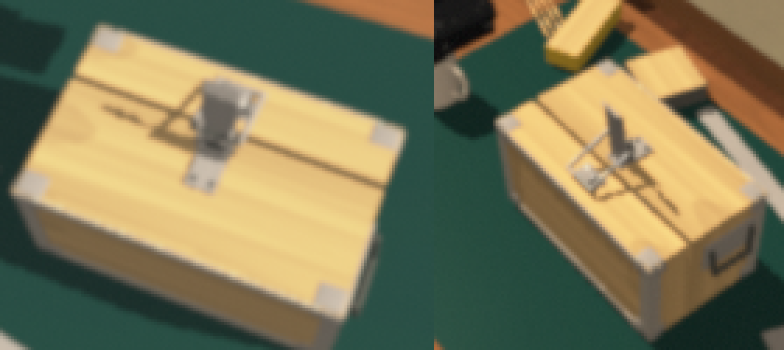

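The lever is up, the loop has fallen forward onto the hook, and the lid has sprung out by a few millimetres. Now I'll press the lid home.

```bash
python3 -m creep '[[0,0,-0.15,-0.15,0],[0,0,-0.17,-0.35,0],[0,0,-0.17,-0.55,0],[0,0,-0.17,-0.72,0],[0,0.1,-0.17,-0.72,0],[0,0.2,-0.17,-0.72,0],[0,0.25,-0.17,-0.72,0],[0,0.28,-0.17,-0.72,0],[0,0.29,-0.17,-0.72,0],[0,0.29,-0.17,-0.72,0]]'; python3 -m creep '[[0,0.008,0,0,0],[0,0.016,0,0,0],[0,0.022,0,0,0],[0,0.022,0,0,0]]'
```

```text
clock: 11.55
eef_pos: [0.5254, 0.0945, 0.1628]
tool_rot: [-0.051, -3.136, 0.002]
wrist_force: [-6.6, -0.8, 5.6]
width: 0.0002
finger_force: 3.2
clock: 12.05
eef_pos: [0.5298, 0.0946, 0.1638]
tool_rot: [-0.051, -3.131, 0.002]
wrist_force: [-17.2, -1.2, 13.7]
width: 0.0004
finger_force: 8.8
```

```bash
python3 -m creep '[[0,0.006,0,0,0],[0,0.012,0,0,0],[0,0.012,0,0,0],[0,0.012,0,0,0]]'; python3 -m creep '[[0,-0.02,0,0,0],[0,-0.04,0,0,0],[0,-0.06,0,0,0],[0,-0.15,0,0,0],[0,-0.25,0,0,0],[0,-0.25,0,0.2,0],[0,-0.25,0,0.4,0],[0,-0.25,0.1,0.6,0],[0,-0.25,0.3,0.7,0],[0,-0.25,0.3,0.7,0]]';  python3 - <<'E'
from h import *
import cv2
i1=arm.get_image("scene");i2=arm.get_image("side")
a=i1[180:270,215:310];b=i2[120:210,215:310]
f=lambda i:cv2.resize(i,None,fx=4.2,fy=4.2,interpolation=3)[:,:,::-1]
cv2.imwrite("pics/p7.png",np.hstack([f(a),f(b)]))
E
```

```text
clock: 12.55
eef_pos: [0.5299, 0.0947, 0.1639]
tool_rot: [-0.05, -3.121, 0.003]
wrist_force: [-30.7, -1.8, 22.5]
width: 0.0006
finger_force: 15.8
clock: 13.8
eef_pos: [0.4627, 0.1871, 0.3759]
tool_rot: [0.046, 3.136, 0.003]
wrist_force: [0.6, 0.5, 0.1]
width: 0.0005
finger_force: 0.0
```

View pics/p7.png

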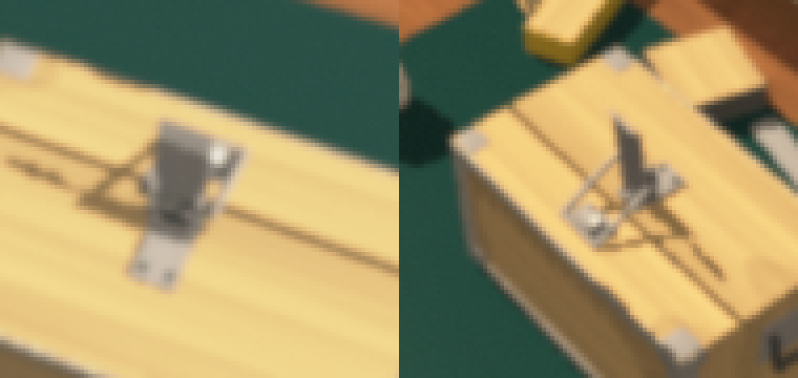

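In the side view the bar is now down in front of the hook's lip and seems caught, with the lid gap almost closed. Next I'll swing the lever over from the lid side.

```bash
python3 -m creep '[[0,0,-0.18,0,0],[0,0,-0.36,0,0],[0,0.1,-0.54,0,0],[0,0.2,-0.54,-0.1,0],[0,0.3,-0.54,-0.25,0],[0,0.32,-0.54,-0.34,0],[0,0.32,-0.54,-0.34,0]]'
```

```text
clock: 14.78
eef_pos: [0.5557, 0.0215, 0.2653]
tool_rot: [-0.054, -3.132, 0.0]
wrist_force: [-0.5, 0.4, -0.4]
width: 0.0004
finger_force: 0.0
```

```bash
python3 -m creep '[[0,0.06,0.01,0.01,0],[0,0.12,0.01,0.01,0],[0,0.15,0.01,0.01,0],[0,0.18,0.01,0.01,0],[0,0.21,0.01,0.01,0],[0,0.235,0.01,0.01,0],[0,0.235,0.01,0.01,0]]'
```

```text
clock: 15.65
eef_pos: [0.6289, 0.026, 0.2728]
tool_rot: [-0.051, -3.141, -0.001]
wrist_force: [-0.5, -0.3, -0.8]
width: 0.0003
finger_force: 0.6
```

```bash
python3 -m creep '[[0,0.015,0,-0.016,0],[0,0.03,0,-0.033,0],[0,0.05,0,-0.045,0],[0,0.067,0,-0.056,0],[0,0.067,0,-0.056,0]]'; python3 -m creep '[[0,0.015,0,-0.015,0],[0,0.03,0,-0.03,0],[0,0.03,0,-0.03,0]]'
```

```text
clock: 16.27
eef_pos: [0.6497, 0.026, 0.2574]
tool_rot: [0.051, 3.139, 0.001]
wrist_force: [-0.7, -0.9, 3.2]
width: 0.0006
finger_force: 1.0
clock: 16.65
eef_pos: [0.6585, 0.0259, 0.2483]
tool_rot: [0.051, 3.139, 0.0]
wrist_force: [-0.2, -0.9, 4.0]
width: 0.0006
finger_force: 1.5
```

```bash
python3 -m creep '[[0,0.012,0,-0.018,0],[0,0.024,0,-0.037,0],[0,0.024,0,-0.037,0]]';  python3 - <<'E'
from h import *
import cv2
i1=arm.get_image("scene");i2=arm.get_image("side")
a=i1[180:270,215:310];b=i2[120:210,215:310]
f=lambda i:cv2.resize(i,None,fx=4.2,fy=4.2,interpolation=3)[:,:,::-1]
cv2.imwrite("pics/p8.png",np.hstack([f(a),f(b)]))
E
```

```text
clock: 17.02
eef_pos: [0.6654, 0.0259, 0.2366]
tool_rot: [0.051, 3.14, 0.0]
wrist_force: [0.5, 0.2, 2.3]
width: 0.0004
finger_force: 0.7
```

View pics/p8.png

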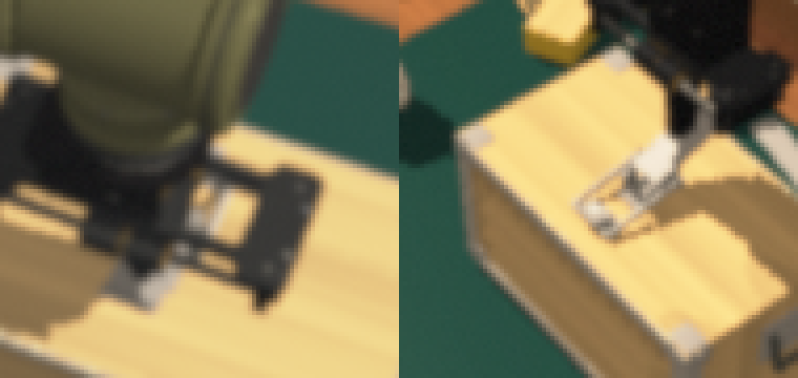

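The lid gap has closed, and the bar is around the hook's outer end with the loop pulled straight, so it's caught. I'll keep pressing the lever down.

```bash
python3 -m creep '[[0,0.007,0,-0.015,0],[0,0.013,0,-0.03,0],[0,0.013,0,-0.03,0]]'; python3 -m creep '[[0,0.006,0,-0.015,0],[0,0.01,0,-0.03,0],[0,0.01,0,-0.03,0]]'
```

```text
clock: 17.5
eef_pos: [0.6685, 0.026, 0.2265]
tool_rot: [-0.051, -3.14, -0.0]
wrist_force: [-0.0, 0.0, 0.4]
width: 0.0005
finger_force: 0.2
clock: 17.88
eef_pos: [0.6714, 0.0259, 0.2174]
tool_rot: [-0.051, -3.139, -0.0]
wrist_force: [-0.5, -0.9, -0.9]
width: 0.0002
finger_force: 0.0
```

```bash
python3 -m creep '[[0,0,0,-0.012,0],[0,0,0,-0.022,0],[0,0,0,-0.03,0],[0,0,0,-0.03,0]]'
```

```text
clock: 18.38
eef_pos: [0.6718, 0.0259, 0.2113]
tool_rot: [0.051, 3.141, -0.0]
wrist_force: [-1.4, -0.2, 4.6]
width: 0.0003
finger_force: 2.4
```

Contact came exactly at the closed height. I'll press lightly to confirm, then back off and check.

```bash
python3 -m creep '[[0,0,0,-0.005,0],[0,0,0,-0.01,0],[0,0,0,-0.01,0]]'; python3 -m creep '[[0,0,0,0.1,0],[0,0,0,0.3,0],[0,0,0.1,0.5,0],[0,-0.2,0.3,0.5,0],[0,-0.4,0.5,0.5,0],[0,-0.6,0.7,0.5,0],[0,-0.7,0.8,0.5,0],[0,-0.7,0.9,0.5,0],[0,-0.7,0.9,0.5,0]]';  python3 - <<'E'
from h import *
import cv2
i1=arm.get_image("scene");i2=arm.get_image("side")
a=i1[180:310,180:335];b=i2[110:235,215:330]
f=lambda i:cv2.resize(i,None,fx=4,fy=4,interpolation=3)[:,:,::-1]
cv2.imwrite("pics/p9.png",cv2.resize(np.hstack([f(a)[:500],f(b)]),None,fx=.72,fy=.72))
E
```

```text
clock: 18.75
eef_pos: [0.6719, 0.0259, 0.2111]
tool_rot: [0.051, 3.14, -0.0]
wrist_force: [-7.5, -0.8, 13.5]
width: 0.0008
finger_force: 6.8
clock: 19.88
eef_pos: [0.4599, 0.2983, 0.3571]
tool_rot: [0.044, 3.141, 0.001]
wrist_force: [0.9, -0.9, 0.4]
width: 0.0003
finger_force: 0.0
```

View pics/p9.png

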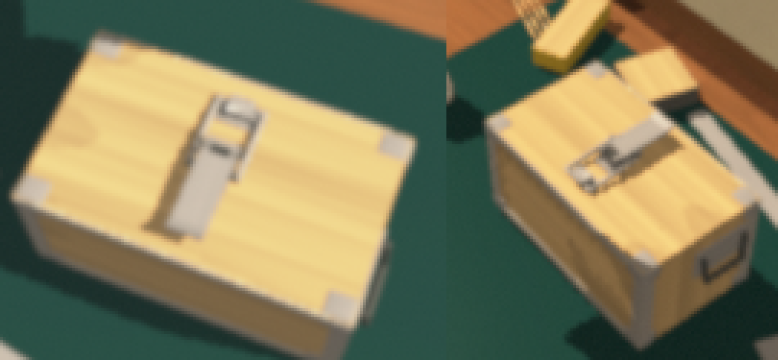

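The lid is shut with no seam gap, the loop is caught around the hook (scene crop, about 235,105), and the lever lies flat. The robot is touching nothing, so I'll hand in.

```bash
python3 -c "
from bench import arm
print(arm.job_done())"
```

```text
the job is handed in; nothing more can be done
None
```

The case is shut and latched: the loop is caught on the hook, the lever is flat against its stop, and the arm is clear; it took about 20 s, peaked near 40 N at the wrist, and the arm never went near the mug, glue or saw.

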